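Unlock a tab-lock selector, turn it to its far notch and push in the run button

ROBOT

A 6-joint arm with a two-finger parallel gripper is mounted at the origin on the work surface; the furniture and walls round the work are solid. World frame = base frame: x ahead of the robot, y to its left, z up, the work surface at z = 0. Lengths are in m, angles in rad, forces in N, time in s.
With the tool pointing down it reaches from about 0.325 to 1 m from the base axis. Payload 5.1 kg.
Tool frame: the origin (TCP) lies on the front face of the gripper's body, between the roots of the fingers; the fingertips stand 73 mm ahead of it and the grasp point (between the pads) lies 54 mm ahead of it; z points along the fingers, y is the line along which they close (so a half turn about z gives the same grasp; the last joint's range is limited). The gripper opens to 85 mm and grips with 20 to 120 N. Pads are 22 mm wide; open, the fingers measure 114 mm over their backs; the gripper's body (76 mm by 85 mm) begins 54 mm behind the grasp point. The pads swing forward as they close: fully open they stand 13 mm farther back than shut.
Start: joints at [1.159, 0.124, 1.65, -0, 1.367, -0.083], TCP at [0.21, 0.615, 0.304] pointing down, gripper open.
Joint ranges: [-2.61, 2.61], [-1.02, 2.33], [0.03, 2.71], [-1.35, 4.49], [0.32, 2.68], [-2.91, 2.91]. Speed limits (rad/s): [2.57, 2.57, 3.14, 3.14, 3.14, 3.14].

INTERFACE

Orientations are given as a 3x3 rotation matrix whose columns are the frame's x, y, z axes.
In Python, from bench import ctrl, grab_frame gives the robot as it stands.
- The arm moves only by the tool jog_arm, never from a script. Its argument "deltas" is a list of rows, each a list of 5 numbers: the shift along the world's x, y, z in mm, then the turn about the world's z in degrees, then the gripper's target within -1 to 1 (shut at 1, half-way at 0, fully open at -1). In form: [[dx, dy, dz, turn, fingers], ...]. A call has 1 to 20 rows; each row is the pose to reach, as a shift and turn from the pose commanded when the call began; what a row does not reach only later rows make up. A row lasts 1/10 s, in which the tool goes at most 50 mm and 8.59 degrees, less where a joint would pass 70% of its speed; a pose out of reach is approached as far as the arm can. A call with a gripper value outside its range is refused whole. The fingers move at their own pace and stop on an object; "force" is the grip in N (left out, the last holds). Time passes only in rows, so rows that repeat a pose let the fingers close. It gives the time, the measured TCP pose, the force, the opening and the grip force at its end, in the units of the state.
- ctrl.observe(): the state, without advancing time (a new reading comes with each control period).
- grab_frame(name): name is "scene" or "top" or "wrist"; returns a dict with "pixels" (420x560x3 uint8, blue, green, red), "fx", "fy", "cx", "cy" (pixels), "rvec" (rotation vector, rad) and "tvec" (3), from world to camera coordinates, as OpenCV has them; the wrist camera has in their place "T_tool_cam" (4x4, takes a point from camera to tool coordinates, whose origin is the TCP and whose axes are the flange's). Camera axes: x right, y down, z forward; pixel columns grow to the right and rows downward; lengths in m; the calibration is good to about 2 mm. A picture is of the moment at which its call begins: read the wrist's pose just before it. There is no depth.
- ctrl.finish_job(): hands the job in; it is judged then, once.
The state is a dict: "time_s": time; "joints": joint angles; "qd": joint speeds; "tau": joint torques, N m; "position": TCP position; "tcp_rot": TCP orientation; "force": force on the tool from outside, world axes, zero at the start; "moment": the same for the moment, N m; "width": finger opening in m; "grasp_force": force on a finger pad.
Only numpy, scipy, OpenCV 4.12 (cv2) and the standard library are available. Lean on these libraries where they do the work, as an engineer would, in place of code of your own. Each camera call takes 0.05 s, during which the arm holds its last target. There are 200 camera calls.

TASK

Switch the grey control box over to run: pinch the two orange release tabs of the black selector knob, turn the knob counter-clockwise until you feel it come gently up against its stop, and let go so that both tabs spring fully out into the notch there. Then push the green button fully in so that it stays down, and take the hand away. Do not wrench the knob against its stop, and leave the things lying round the box where they are.

Things in the scene. Friction and masses are not known exactly. Their poses are not given: they have to be found in the camera images.
- control_box: Grey fixed enclosure, 110 (x) x 168 (y) x 50 mm high, standing in the white packing tray (tray walls 55 mm high, floor 3 mm above the table). Origin: centre of its underside; z up. The selector's axis is vertical, at x 0, y +36 mm in this frame; the green button is at x 0, y -47 mm. It cannot move.
- knob_grip (a point): Point on the selector's vertical axis, 40 mm above the box's top, turning with the knob: x points to tab_a, -x to tab_b. The black knob is a block 34 mm (x, between the tabs) x 54 mm (y), top 13 mm above this point, on a black disc 83 mm in diameter whose upper face is 23 mm below this point (17 mm above the box's top): fingertips must stay above it.
- selector (a joint): Knob angle, rad: 0 in the start notch (knob x along box x), growing counter-clockwise seen from above. The far notch lies between 0.88 and 1.31 (50 to 75 degrees, green marks), differs from box to box, is hidden and must be felt for. With both tabs in, it turns with about 0.05 N m of drag until a stop holds it at the notch's middle; the tabs spring out within 0.07 of it.
- tab_a (a joint): How far tab_a is pressed in towards the axis, m: 0 out, 0.0065 fully in. Its spring pushes out with 6 N when out, 10 N fully in. Less than 0.004 in, it locks the knob in a notch; between the notches it stays at about 0.004; in a notch it springs out to 0.
- tab_b (a joint): The same for tab_b. Each tab must be pressed in by itself, so the hand has to be centred on the knob.
- limit_ring (a joint): Yield of the far stop, rad: 0 unloaded; the stop gives 0.1 rad for each 0.8 N m of turning moment (spring 8 N m/rad), either sign. It bends for good (failure) at 0.07 rad, that is 0.56 N m.
- button_top (a point): Centre of the top face of the green button, 22 mm in diameter, 22 mm above the box's top when out; z up. It stands in a yellow bezel 28 mm in diameter whose rim is 5 mm above the box's top.
- run_button (a joint): How far the green button is pushed down, m: 0 out, 0.006 fully in. It moves against 4 N of friction and stays where it is left. It is blocked from below while the knob stands between 0 and about 0.5 rad.
- jar: Bystander: white jar with red cap, 47 mm in diameter, 76 mm tall, standing; origin at the centre of its underside.
- tape_measure_1: Bystander: yellow tape measure 66x74x36 mm; origin at the centre of its underside.
- battery: Bystander: red and white battery, 15 mm in diameter, 50 mm tall, standing; origin at the centre of its underside.
- tab_a_face (a point): Centre of the outer face of the orange tab on the knob's +x side, level with knob_grip; moves with the tab, axes as the knob's. An upright plate 26 mm wide, from 23 mm below this point to 10 mm above it, its outer face 28 mm from the axis when out, 21.5 mm when fully in (56 and 43 mm over both tabs).
- tab_b_face (a point): The same for the tab on the knob's -x side.
There are look-alikes about, which are no part of the job. Of the things like the control_box, leave any that is red; of the rest the larger one is meant.

How it is judged:
By the outcome, as a careful person would: the job done as asked, in the order asked, and still so for the second after the job is handed in, with the robot touching nothing.
It also fails if it takes over 58 s, if anything falls off the work surface, if the arm or the gripper's body presses on something with over 40 N, if the wrist force passes 120 N, or if a joint passes its speed limit or range.

## Working session

There is one attempt and no reset: what is moved stays moved. The work goes in short steps, Python scripts to look and compute and a tool call to move; the robot and the scene stay as the last step left them, time stands still between calls to the robot, and variables do not carry over. Pictures are saved under pics/ and viewed, at most 10 in all, crops included, and the job is handed in when it is done.

Besides the shell and the picture viewer there is one more tool, called after "Request:" as name(argument=value, ...) on one line, values as JSON. jog_arm: Moves the arm, as the interface text tells. Its arguments: {"type":"object","properties":{"deltas":{"type":"array"},"force":{"type":"number"}},"required":["deltas"]}

```bash
mkdir -p pics; python3 - <<'E'
from bench import ctrl, grab_frame
import cv2, numpy as np, pickle
F={}
for n in("scene","top"):
    f=grab_frame(n);F[n]=f
    cv2.imwrite(f"pics/{n}0.png",f["pixels"])
    print(n,f["fx"],f["cx"],f["cy"],f["rvec"],f["tvec"])
pickle.dump(F,open("F.pkl","wb"))
s=ctrl.observe();print(s["time_s"],s["position"],s["tcp_rot"],s["width"],s["force"])
E
```

```text
scene 395.411921106969 278.7182770280064 208.65615428496423 [ 1.8891488  -0.76031021  0.50557653] [-0.3791928   0.20000024  0.81302002]
top 399.3329938156296 276.11577237951144 207.11219238631517 [ 2.19959982 -2.17175405  0.03205461] [-0.02991874  0.49268023  1.01300907]
0.1 [0.20974726 0.61478729 0.30275308] [[-9.46432324e-01  3.22901328e-01 -7.66620118e-04]
 [ 3.22902197e-01  9.46430725e-01 -1.74735005e-03]
 [ 1.61331182e-04 -1.90129189e-03 -9.99998180e-01]] 0.08539467780412782 [-0.20194224  0.37806873 -0.52857803]
```

View pics/top0.png

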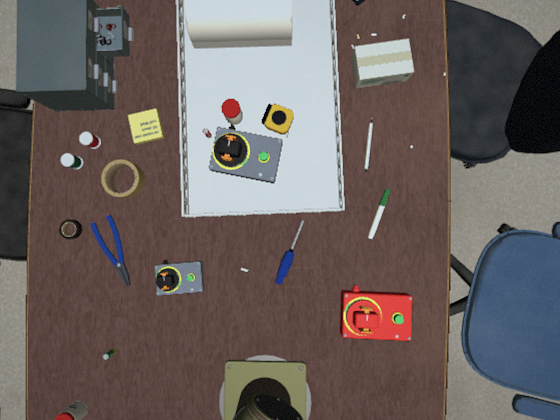

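View pics/scene0.png

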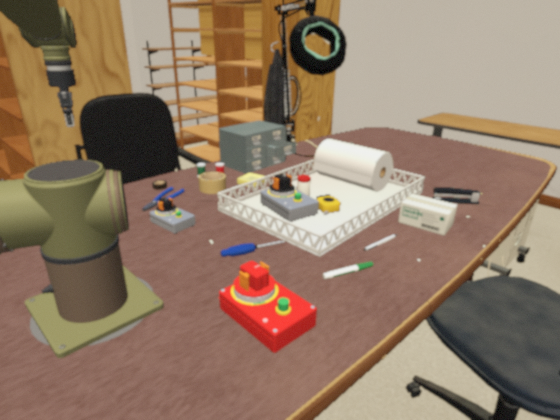

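The top view shows the target box in the tray: knob at about (231,149), button at about (264,157). The small grey box at (178,278) and the red box at (377,316) are look-alikes. Next I'll measure in a zoomed crop.

```bash
cat > h.py <<'E'
import cv2, numpy as np
def ray(f,uv,z):
    R=cv2.Rodrigues(np.array(f["rvec"]))[0];t=np.array(f["tvec"])
    d=R.T@np.array([(uv[0]-f["cx"])/f["fx"],(uv[1]-f["cy"])/f["fy"],1]);c=-R.T@t
    return c+d*(z-c[2])/d[2]
def green(px,roi=None):
    h=cv2.cvtColor(px,cv2.COLOR_BGR2HSV);m=cv2.inRange(h,(40,90,60),(85,255,255))
    n,_,st,c=cv2.connectedComponentsWithStats(m)
    return [(c[i].round(1),st[i,4]) for i in range(1,n) if st[i,4]>8]
E
python3 - <<'E'
import pickle,cv2,numpy as np
from h import *
f=pickle.load(open("F.pkl","rb"))["top"];p=f["pixels"]
c=p[90:200,190:310];cv2.imwrite("pics/crop.png",cv2.resize(c,None,fx=6,fy=5.4,interpolation=cv2.INTER_CUBIC))
R=cv2.Rodrigues(np.array(f["rvec"]))[0];print("cam",-R.T@np.array(f["tvec"]))
for g,a in green(p):
    print(g,a,ray(f,g,.075).round(4))
h=cv2.cvtColor(p,cv2.COLOR_BGR2HSV)
m=cv2.inRange(h,(5,150,120),(17,255,255));n,_,st,ce=cv2.connectedComponentsWithStats(m)
for i in range(1,n):
    if st[i,4]>3: print("or",ce[i],st[i,4],ray(f,ce[i],.098).round(4))
m=cv2.inRange(p,(60,40,40),(135,125,125))
m[:125]=0;m[190:]=0;m[:,:203]=0;m[:,290:]=0
m=cv2.morphologyEx(m,cv2.MORPH_OPEN,np.ones((3,3)))
cs=max(cv2.findContours(m,0,2)[0],key=cv2.contourArea);r=cv2.minAreaRect(cs);print(r)
for b in cv2.boxPoints(r): print(b,ray(f,b,.053).round(4))
E
```

```text
cam [ 0.44165686 -0.04542428  1.03570854]
[263.  155.8] 64 [0.6141 0.0085 0.075 ]
[244.  161.4] 24 [0.6    0.0545 0.075 ]
[384.5 197.4] 90 [ 0.5164 -0.2847  0.075 ]
[189.5 277.5] 32 [0.3183 0.1806 0.075 ]
[178.6 283.4] 13 [0.3038 0.2065 0.075 ]
[347. 307.] 20 [ 0.2548 -0.1962  0.075 ]
[398.7 318.9] 67 [ 0.2292 -0.3179  0.075 ]
or [230.07142857 136.9047619 ] 42 [0.6546 0.0863 0.098 ]
or [226.28301887 157.18867925] 53 [0.6059 0.0944 0.098 ]
or [163.68421053 273.52631579] 19 [0.3295 0.2362 0.098 ]
or [164.84210526 287.52631579] 19 [0.297  0.2326 0.098 ]
or [361.5 296. ] 6 [ 0.2851 -0.2259  0.098 ]
or [348. 302.] 5 [ 0.2708 -0.1948  0.098 ]
or [376.5 302.5] 6 [ 0.2708 -0.2605  0.098 ]
or [366.36363636 309.13636364] 66 [ 0.2552 -0.2372  0.098 ]
or [380.69230769 315.69230769] 26 [ 0.2408 -0.2701  0.098 ]
or [401.5 314. ] 4 [ 0.2455 -0.3179  0.098 ]
or [391.  317.5] 4 [ 0.2371 -0.2938  0.098 ]
or [344. 323.] 7 [ 0.2226 -0.1858  0.098 ]
or [401.5  323.25] 4 [ 0.2245 -0.3178  0.098 ]
or [349. 330.] 5 [ 0.2069 -0.1974  0.098 ]
or [365.96296296 331.40740741] 54 [ 0.2044 -0.2364  0.098 ]
or [358.375 334.125] 8 [ 0.1979 -0.219   0.098 ]Traceback (most recent call last):
  File "<stdin>", line 15, in <module>
ValueError: max() iterable argument is empty
```

View pics/crop.png

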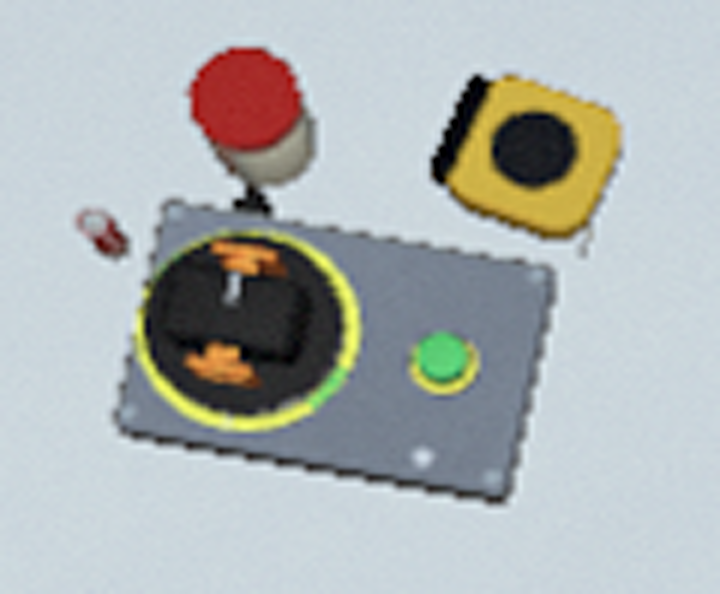

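The crop shows the box turned by about -11°, the knob in its start notch with tabs at px (230,137) and (226,157), the jar just beyond tab_a, and the button at (263,156). This puts the knob at about (0.630, 0.090). I'll move above it.

Request:
jog_arm(deltas=[[30, -37, 0, -6, -1], [60, -75, 0, -12, -1], [90, -112, 0, -18, -1], [120, -150, 0, -24, -1], [150, -187, 0, -30, -1], [180, -225, 0, -36, -1], [210, -262, 0, -42, -1], [240, -300, 0, -48, -1], [270, -337, 0, -54, -1], [300, -375, 0, -60, -1], [330, -412, 0, -66, -1], [360, -450, 0, -72, -1], [390, -487, 0, -77, -1], [420, -525, 0, -82, -1], [420, -525, -20, -82, -1], [420, -525, -40, -82, -1], [420, -525, -40, -82, -1], [420, -525, -40, -82, -1], [420, -525, -40, -82, -1]], force=20)

```text
time_s: 2.0
position: [0.6302, 0.0905, 0.2652]
tcp_rot: [[0.187, 0.982, 0.002], [0.982, -0.187, 0.0], [0.0, 0.002, -1.0]]
force: [-0.2, 0.4, 1.0]
width: 0.0856
grasp_force: 0.0
```

```bash
python3 - <<'E'
from bench import ctrl, grab_frame
import cv2, numpy as np, pickle
s=ctrl.observe();f=grab_frame("wrist")
pickle.dump((s,f),open("W.pkl","wb"))
cv2.imwrite("pics/w1.png",f["pixels"])
print(s["time_s"],s["position"],s["tcp_rot"],s["width"],s["force"],s["moment"],f["T_tool_cam"],f["fx"])
E
```

```text
2.0 [0.63023731 0.09054999 0.26523075] [[ 1.87448639e-01  9.82272849e-01  1.74857284e-03]
 [ 9.82274321e-01 -1.87449065e-01  8.14763802e-05]
 [ 4.07800380e-04  1.70230556e-03 -9.99998468e-01]] 0.08559216871243773 [-0.17107364  0.38982368  1.0486438 ] [ 0.01660338  0.01116747 -0.01731615] [[ 1.18301270e-04 -9.52037740e-01 -3.05980599e-01  7.73302739e-02]
 [ 9.99999239e-01 -2.63021995e-04  1.20500465e-03  5.62749383e-04]
 [-1.22768953e-03 -3.05980509e-01  9.52036985e-01 -6.96161552e-02]
 [ 0.00000000e+00  0.00000000e+00  0.00000000e+00  1.00000000e+00]] 323.63921304056095
```

View pics/w1.png

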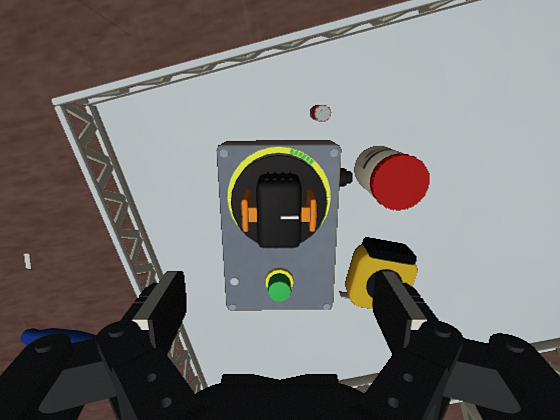

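The wrist view shows the knob centred at about (279,212) with tabs at (249,214) and (310,214), and the button at (279,287). The jar cap is at (400,181). The box top corners are near (219,147), (340,147), (334,308) and (226,308).

```bash
cat >> h.py <<'E'
def wray(s,f,uv,z):
    T=np.eye(4);T[:3,:3]=s["tcp_rot"];T[:3,3]=s["position"];C=T@np.array(f["T_tool_cam"])
    d=C[:3,:3]@np.array([(uv[0]-f["cx"])/f["fx"],(uv[1]-f["cy"])/f["fy"],1]);c=C[:3,3]
    return c+d*(z-c[2])/d[2]
def blobs(p,lo,hi,roi,amin=20):
    h=cv2.cvtColor(p,cv2.COLOR_BGR2HSV);m=cv2.inRange(h,lo,hi);k=np.zeros_like(m);u0,v0,u1,v1=roi;k[v0:v1,u0:u1]=255
    n,_,st,c=cv2.connectedComponentsWithStats(m&k);return [(c[i],st[i]) for i in range(1,n) if st[i,4]>=amin]
E
python3 - <<'E'
import pickle
from h import *
s,f=pickle.load(open("W.pkl","rb"));p=f["pixels"]
for c,st in blobs(p,(5,150,100),(17,255,255),(220,140,345,315)): print("or",c,st,wray(s,f,c,.098).round(4))
for c,st in blobs(p,(40,90,60),(85,255,255),(220,140,345,315)): print("gr",c,st,wray(s,f,c,.07).round(4))
for c,st in blobs(p,(20,120,100),(35,255,255),(220,140,345,315)): print("ye",c,st)
for c,st in blobs(p,(0,150,100),(4,255,255),(360,140,440,215)): print("jar",c,st,wray(s,f,c,.079).round(4))
P=[wray(s,f,u,.053) for u in((219,147),(340,147),(334,308),(226,308))]
for q in P: print(q.round(4))
m=sum(P)/4;x=P[1]-P[0]+P[2]-P[3];y=P[0]-P[3]+P[1]-P[2]
print("centre",m,np.degrees(np.arctan2(x[1],x[0])),np.degrees(np.arctan2(-y[0],y[1])),np.linalg.norm(x)/2,np.linalg.norm(y)/2)
y/=np.linalg.norm(y);print("knob",m+.036*y,"button",m-.047*y)
E
```

```text
or [247.4246988  214.43674699] [241 199  16  33 332] [0.607  0.0937 0.098 ]
or [309.5872093  214.55813953] [301 199  16  33 344] [0.6541 0.0846 0.098 ]
gr [301.71559633 155.70642202] [290 149  24  16 109] [0.6569 0.126  0.07  ]
gr [278.87760417 290.84375   ] [268 281  23  21 384] [0.6151 0.0062 0.07  ]
ye [254.08285164 162.61464355] [228 147  64  51 519]
ye [321.78199052 177.47867299] [311 161  20  37 211]
ye [231.07272727 210.45454545] [228 200  10  25  55]
ye [326.23728814 209.94915254] [321 200  10  24  59]
ye [279.4852071  275.82840237] [266 269  28  20 169]
jar [400.41587038 182.04403822] [ 372  155   57   55 2407] [0.7313 0.0916 0.079 ]
[0.589  0.1441 0.053 ]
[0.6912 0.1246 0.053 ]
[ 0.6642 -0.034   0.053 ]
[ 0.5569 -0.0134  0.053 ]
centre [0.62534972 0.05534425 0.053     ] -10.86557008141762 -10.602519620419045 0.1066590101010287 0.16082025202983696
knob [0.63197353 0.09072964 0.053     ] button [0.61670198 0.00914667 0.053     ]
```

Request:
jog_arm(deltas=[[0.5, -1, -25, 0, -1], [0.5, -1, -50, 0, -1], [0.5, -1, -75, 0, -1], [0.5, -1, -90, 0, -1], [0.5, -1, -103, 0, -1], [0.5, -1, -110, 0, -1], [0.5, -1, -115, 0, -1], [0.5, -1, -115, 0, -1], [0.5, -1, -115, 0, -1], [0.5, -1, -115, 0, -1]])

```text
time_s: 3.05
position: [0.631, 0.0892, 0.15]
tcp_rot: [[0.188, 0.982, 0.002], [0.982, -0.188, 0.0], [0.0, 0.002, -1.0]]
force: [-0.9, 0.4, 0.7]
width: 0.0855
grasp_force: 0.0
```

```bash
cat > look.py <<'E'
import sys,pickle,cv2
from bench import ctrl, grab_frame
import numpy as np
s=ctrl.observe();R=np.array(s["tcp_rot"])
print(s["time_s"],np.round(s["position"],4),"yaw",np.degrees(np.arctan2(R[1,1],R[0,1])).round(2),"F",np.round(s["force"],2),"M",np.round(s["moment"],3),"w",round(s["width"],4),"g",round(s["grasp_force"],1),"lat",np.round(R.T@s["force"],2))
if len(sys.argv)>1:
    f=grab_frame("wrist");pickle.dump((s,f),open(sys.argv[1]+".pkl","wb"));cv2.imwrite(f"pics/{sys.argv[1]}.png",f["pixels"])
E
python3 look.py w2
```

```text
3.05 [0.631  0.0892 0.15  ] yaw -10.84 F [-0.89  0.38  0.68] M [-0.005  0.01   0.057] w 0.0855 g 0.0 lat [ 0.2  -0.94 -0.68]
```

View pics/w2.png

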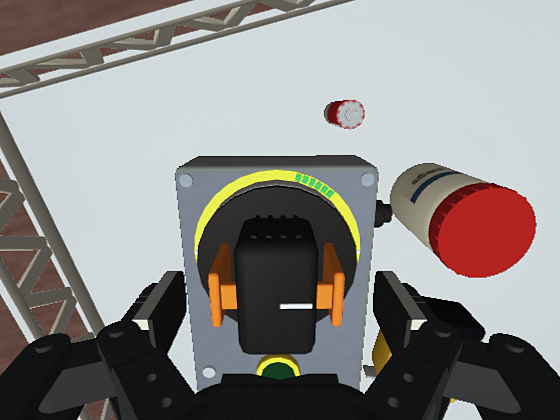

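The fingers straddle the knob, centred within 1 mm (knob u≈277, fingers u≈279), and nothing is touching. Next is the pinch.

Request:
jog_arm(deltas=[[0, 0, 0, 0, -0.5], [0, 0, 0, 0, -0.2], [0, 0, 0, 0, 0], [0, 0, 0, 0, 0.2], [0, 0, 0, 0, 0.4], [0, 0, 0, 0, 0.6], [0, 0, 0, 0, 0.6], [0, 0, 0, 0, 0.6], [0, 0, 0, 0, 0.6]], force=25)

```text
time_s: 4.0
position: [0.6301, 0.0893, 0.1512]
tcp_rot: [[0.188, 0.982, -0.002], [0.982, -0.188, 0.0], [-0.0, -0.002, -1.0]]
force: [-8.2, -0.8, 11.3]
width: 0.0411
grasp_force: 26.2
```

```bash
python3 look.py w3
```

```text
4.0 [0.6301 0.0893 0.1512] yaw -10.82 F [-8.16 -0.79 11.27] M [0.011 1.387 0.039] w 0.0411 g 26.2 lat [ -2.31  -7.89 -11.25]
```

View pics/w3.png

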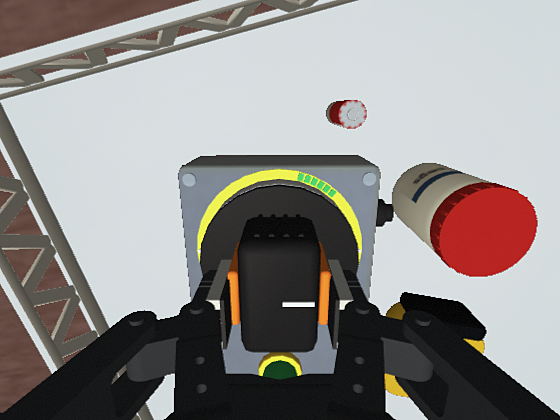

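Both tabs are in (width 41 mm), with a small sideways and vertical preload on the hand. I'll relieve that, then begin the turn.

Request:
jog_arm(deltas=[[-0.5, 0, 0.7, 0, 0.6], [-1, 0, 1.3, 0, 0.6], [-1, 0, 1.3, 0, 0.6], [-1, 0, 1.3, 0, 0.6]])

```text
time_s: 4.45
position: [0.6298, 0.0893, 0.1514]
tcp_rot: [[0.188, 0.982, 0.001], [0.982, -0.188, 0.0], [0.0, 0.001, -1.0]]
force: [-1.6, 0.2, 6.8]
width: 0.0414
grasp_force: 26.0
```

```bash
python3 look.py
```

```text
4.45 [0.6298 0.0893 0.1514] yaw -10.83 F [-1.62  0.23  6.76] M [0.043 0.505 0.036] w 0.0414 g 26.0 lat [-0.08 -1.63 -6.76]
```

Request:
jog_arm(deltas=[[0, 0, 0, 2, 0.6], [0, 0, 0, 4, 0.6], [0, 0, 0, 6, 0.6], [0, 0, 0, 6, 0.6], [0, 0, 0, 6, 0.6]])

```text
time_s: 4.95
position: [0.6299, 0.0893, 0.1513]
tcp_rot: [[0.084, 0.996, 0.001], [0.996, -0.084, 0.0], [0.0, 0.001, -1.0]]
force: [-1.5, 0.9, 5.3]
width: 0.0412
grasp_force: 25.9
```

```bash
python3 look.py
```

```text
4.95 [0.6299 0.0893 0.1513] yaw -4.83 F [-1.55  0.89  5.33] M [0.072 0.358 0.081] w 0.0412 g 25.9 lat [ 0.76 -1.61 -5.33]
```

Request:
jog_arm(deltas=[[0, 0, 0, 3, 0.6], [0, 0, 0, 7, 0.6], [0, 0, 0, 11, 0.6], [0, 0, 0, 15, 0.6], [0, 0, 0, 19, 0.6], [0, 0, 0, 19, 0.6], [0, 0, 0, 19, 0.6]])

```text
time_s: 5.65
position: [0.6302, 0.0893, 0.1513]
tcp_rot: [[-0.243, 0.97, 0.002], [0.97, 0.243, 0.0], [-0.0, 0.002, -1.0]]
force: [0.0, 0.8, 4.9]
width: 0.0411
grasp_force: 25.7
```

```bash
python3 look.py
```

```text
5.65 [0.6302 0.0893 0.1513] yaw 14.09 F [0.   0.77 4.86] M [0.096 0.106 0.069] w 0.0411 g 25.7 lat [ 0.75  0.2  -4.86]
```

Request:
jog_arm(deltas=[[0, 0, 0, 3, 0.6], [0, 0, 0, 7, 0.6], [0, 0, 0, 11, 0.6], [0, 0, 0, 15, 0.6], [0, 0, 0, 18, 0.6], [0, 0, 0, 20, 0.6], [0, 0, 0, 20, 0.6], [0, 0, 0, 20, 0.6]])

```text
time_s: 6.45
position: [0.6306, 0.0894, 0.1513]
tcp_rot: [[-0.56, 0.828, 0.003], [0.828, 0.56, 0.001], [-0.001, 0.003, -1.0]]
force: [3.5, 1.6, 5.1]
width: 0.0414
grasp_force: 25.7
```

```bash
python3 look.py w4
```

```text
6.45 [0.6306 0.0894 0.1513] yaw 34.08 F [3.51 1.59 5.1 ] M [ 0.385 -0.457  0.023] w 0.0414 g 25.7 lat [-0.66  3.81 -5.09]
```

View pics/w4.png

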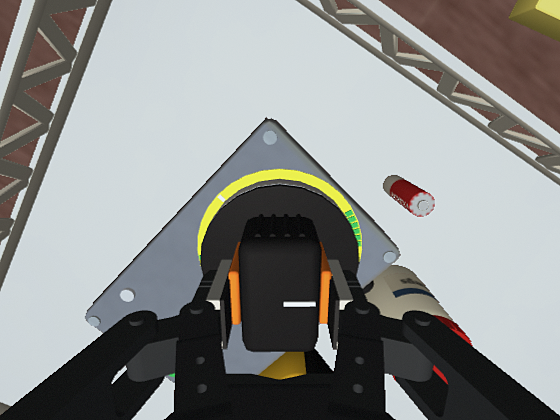

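The knob follows the hand (45°). From here I'll feel for the stop in small steps.

Request:
jog_arm(deltas=[[0.4, 0.2, 0, 2, 0.6], [0.4, 0.2, 0, 4.5, 0.6], [0.4, 0.2, 0, 4.5, 0.6], [0.4, 0.2, 0, 4.5, 0.6]])

```text
time_s: 6.9
position: [0.6307, 0.0895, 0.1513]
tcp_rot: [[-0.624, 0.782, 0.003], [0.782, 0.624, 0.0], [-0.001, 0.002, -1.0]]
force: [1.9, 1.3, 6.6]
width: 0.0415
grasp_force: 25.9
```

```bash
python3 look.py
```

```text
6.9 [0.6307 0.0895 0.1513] yaw 38.6 F [1.94 1.3  6.57] M [ 0.311 -0.306  0.019] w 0.0415 g 25.9 lat [-0.2   2.35 -6.56]
```

Request:
jog_arm(deltas=[[0, 0, 0, 1, 0.6], [0, 0, 0, 1.5, 0.6], [0, 0, 0, 1.5, 0.6], [0, 0, 0, 1.5, 0.6]])

```text
time_s: 7.3
position: [0.6307, 0.0896, 0.1513]
tcp_rot: [[-0.644, 0.765, 0.003], [0.765, 0.644, 0.001], [-0.001, 0.003, -1.0]]
force: [1.9, 1.3, 6.1]
width: 0.041
grasp_force: 25.9
```

```bash
python3 look.py
```

```text
7.3 [0.6307 0.0896 0.1513] yaw 40.08 F [1.86 1.3  6.05] M [ 0.316 -0.316 -0.004] w 0.041 g 25.9 lat [-0.21  2.28 -6.05]
```

Request:
jog_arm(deltas=[[0, 0, 0, 1, 0.6], [0, 0, 0, 1.5, 0.6], [0, 0, 0, 1.5, 0.6]])

```text
time_s: 7.6
position: [0.6308, 0.0896, 0.1513]
tcp_rot: [[-0.664, 0.748, 0.003], [0.748, 0.664, 0.001], [-0.001, 0.003, -1.0]]
force: [2.1, 1.4, 6.2]
width: 0.0412
grasp_force: 25.8
```

```bash
python3 look.py
```

```text
7.6 [0.6308 0.0896 0.1513] yaw 41.59 F [2.1  1.4  6.15] M [ 0.335 -0.415 -0.026] w 0.0412 g 25.8 lat [-0.36  2.51 -6.15]
```

Request:
jog_arm(deltas=[[0, 0, 0, 1, 0.6], [0, 0, 0, 1.5, 0.6], [0, 0, 0, 1.5, 0.6]])

```text
time_s: 7.9
position: [0.6308, 0.0896, 0.1513]
tcp_rot: [[-0.683, 0.73, 0.003], [0.73, 0.683, 0.001], [-0.002, 0.003, -1.0]]
force: [2.4, 2.0, 4.7]
width: 0.0408
grasp_force: 25.8
```

```bash
python3 look.py
```

```text
7.9 [0.6308 0.0896 0.1513] yaw 43.09 F [2.38 1.99 4.66] M [ 0.253 -0.322 -0.053] w 0.0408 g 25.8 lat [-0.18  3.11 -4.66]
```

Request:
jog_arm(deltas=[[0, 0, 0, 1, 0.6], [0, 0, 0, 1.5, 0.6], [0, 0, 0, 1.5, 0.6]])

```text
time_s: 8.2
position: [0.6308, 0.0896, 0.1514]
tcp_rot: [[-0.702, 0.712, 0.003], [0.712, 0.702, 0.001], [-0.002, 0.003, -1.0]]
force: [2.2, 1.6, 5.6]
width: 0.0412
grasp_force: 25.8
```

```bash
python3 look.py
```

```text
8.2 [0.6308 0.0896 0.1514] yaw 44.59 F [2.24 1.56 5.62] M [ 0.343 -0.296 -0.06 ] w 0.0412 g 25.8 lat [-0.47  2.7  -5.62]
```

Request:
jog_arm(deltas=[[0, 0, 0, 1, 0.6], [0, 0, 0, 1.5, 0.6], [0, 0, 0, 1.5, 0.6]])

```text
time_s: 8.5
position: [0.6309, 0.0896, 0.1514]
tcp_rot: [[-0.72, 0.694, 0.003], [0.694, 0.72, 0.001], [-0.002, 0.003, -1.0]]
force: [3.4, 1.4, 5.6]
width: 0.0411
grasp_force: 25.8
```

```bash
python3 look.py
```

```text
8.5 [0.6309 0.0896 0.1514] yaw 46.09 F [3.4  1.4  5.56] M [ 0.416 -0.38  -0.044] w 0.0411 g 25.8 lat [-1.49  3.38 -5.55]
```

Request:
jog_arm(deltas=[[0, 0, 0, 1, 0.6], [0, 0, 0, 1.5, 0.6], [0, 0, 0, 1.5, 0.6]])

```text
time_s: 8.8
position: [0.6309, 0.0897, 0.1513]
tcp_rot: [[-0.738, 0.674, 0.003], [0.674, 0.738, 0.001], [-0.002, 0.003, -1.0]]
force: [2.6, 2.2, 5.0]
width: 0.041
grasp_force: 25.8
```

```bash
python3 look.py
```

```text
8.8 [0.6309 0.0897 0.1513] yaw 47.59 F [2.62 2.23 5.01] M [ 0.337 -0.387 -0.005] w 0.041 g 25.8 lat [-0.43  3.43 -5.  ]
```

Request:
jog_arm(deltas=[[0, 0, 0, 1, 0.6], [0, 0, 0, 1.5, 0.6], [0, 0, 0, 1.5, 0.6]])

```text
time_s: 9.1
position: [0.6309, 0.0897, 0.1514]
tcp_rot: [[-0.756, 0.655, 0.003], [0.655, 0.756, 0.001], [-0.002, 0.003, -1.0]]
force: [2.8, 1.1, 5.8]
width: 0.0409
grasp_force: 25.8
```

```bash
python3 look.py
```

```text
9.1 [0.6309 0.0897 0.1514] yaw 49.09 F [2.8  1.09 5.83] M [ 0.398 -0.387 -0.033] w 0.0409 g 25.8 lat [-1.41  2.67 -5.82]
```

Request:
jog_arm(deltas=[[0, 0, 0, 1, 0.6], [0, 0, 0, 1.5, 0.6], [0, 0, 0, 1.5, 0.6]])

```text
time_s: 9.4
position: [0.6309, 0.0897, 0.1514]
tcp_rot: [[-0.773, 0.635, 0.003], [0.635, 0.773, 0.001], [-0.002, 0.003, -1.0]]
force: [2.9, 2.4, 5.1]
width: 0.0413
grasp_force: 25.7
```

```bash
python3 look.py
```

```text
9.4 [0.6309 0.0897 0.1514] yaw 50.59 F [2.86 2.43 5.14] M [ 0.396 -0.434 -0.   ] w 0.0413 g 25.7 lat [-0.67  3.71 -5.12]
```

Request:
jog_arm(deltas=[[0, 0, 0, 1, 0.6], [0, 0, 0, 1.5, 0.6], [0, 0, 0, 1.5, 0.6]])

```text
time_s: 9.7
position: [0.631, 0.0898, 0.1514]
tcp_rot: [[-0.789, 0.614, 0.004], [0.614, 0.789, 0.001], [-0.002, 0.003, -1.0]]
force: [2.4, 2.1, 5.5]
width: 0.0411
grasp_force: 25.7
```

```bash
python3 look.py
```

```text
9.7 [0.631  0.0898 0.1514] yaw 52.09 F [2.39 2.06 5.54] M [ 0.442 -0.449  0.029] w 0.0411 g 25.7 lat [-0.63  3.11 -5.53]
```

Request:
jog_arm(deltas=[[0, 0, 0, 1, 0.6], [0, 0, 0, 1.5, 0.6], [0, 0, 0, 1.5, 0.6]])

```text
time_s: 10.0
position: [0.6309, 0.0898, 0.1513]
tcp_rot: [[-0.805, 0.594, 0.004], [0.594, 0.805, 0.001], [-0.002, 0.003, -1.0]]
force: [3.2, 2.7, 5.5]
width: 0.0413
grasp_force: 25.8
```

```bash
python3 look.py
```

```text
10.0 [0.6309 0.0898 0.1513] yaw 53.57 F [3.15 2.75 5.52] M [ 0.509 -0.484 -0.136] w 0.0413 g 25.8 lat [-0.92  4.1  -5.51]
```

The moment has jumped to -0.14 N m, so this may be the stop. One tiny step will confirm it.

Request:
jog_arm(deltas=[[0, 0, 0, 0.6, 0.6], [0, 0, 0, 0.6, 0.6], [0, 0, 0, 0.6, 0.6]])

```text
time_s: 10.3
position: [0.631, 0.0898, 0.1514]
tcp_rot: [[-0.811, 0.586, 0.004], [0.586, 0.811, 0.001], [-0.002, 0.003, -1.0]]
force: [2.6, 1.7, 4.4]
width: 0.041
grasp_force: 25.8
```

```bash
python3 look.py
```

```text
10.3 [0.631  0.0898 0.1514] yaw 54.15 F [2.57 1.69 4.43] M [ 0.435 -0.423 -0.157] w 0.041 g 25.8 lat [-1.1   2.88 -4.42]
```

This confirms the stop, at about 64°. I'll back off slightly and let go.

Request:
jog_arm(deltas=[[0, 0, 0, -0.6, 0.6], [0, 0, 0, -0.6, 0.3], [0, 0, 0, -0.6, 0], [0, 0, 0, -0.6, -0.3], [0, 0, 0, -0.6, -0.6], [0, 0, 0, -0.6, -1], [0, 0, 0, -0.6, -1], [0, 0, 0, -0.6, -1], [0, 0, 0, -0.6, -1]])

```text
time_s: 11.2
position: [0.6296, 0.0893, 0.15]
tcp_rot: [[-0.806, 0.593, -0.001], [0.593, 0.806, -0.0], [0.0, -0.001, -1.0]]
force: [1.0, 0.2, 0.2]
width: 0.0853
grasp_force: 0.0
```

```bash
python3 look.py w5
```

```text
11.2 [0.6296 0.0893 0.15  ] yaw 53.66 F [1.   0.17 0.22] M [-0.025  0.017  0.037] w 0.0853 g 0.0 lat [-0.71  0.73 -0.22]
```

View pics/w5.png

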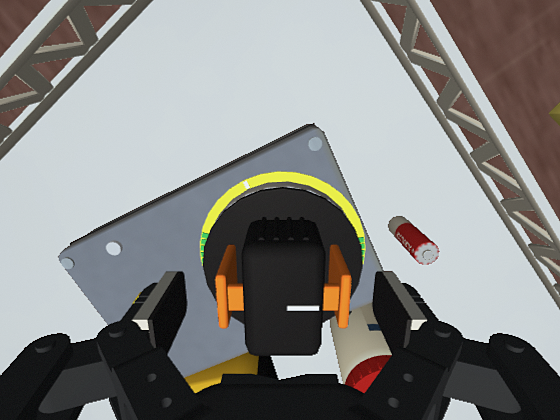

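Both tabs look fully out (outer edges u≈217 and 349). I'll compare this numerically with the starting picture.

```bash
python3 - <<'E'
import pickle
from h import *
for n in("w2","w3","w5"):
    s,f=pickle.load(open(n+".pkl","rb"));p=f["pixels"]
    h=cv2.cvtColor(p,cv2.COLOR_BGR2HSV);m=cv2.inRange(h,(5,150,60),(17,255,255))
    print(n,[(c.round(1),st) for c,st in blobs(p,(5,150,60),(17,255,255),(190,200,360,335),60)])
    for v in(250,265,300,315):
        u=np.where(m[v,190:360])[0]+190;g=u[1:][np.diff(u)>3];print(v,u.min() if len(u) else None,u.max() if len(u) else None,g)
E
```

```text
w2 [(array([221.3, 285.7]), array([ 208,  243,   29,   84, 1583], dtype=int32)), (array([331.1, 285.6]), array([ 316,  243,   29,   83, 1561], dtype=int32))]
250 219 334 [324]
265 212 340 [323]
300 210 342 [316]
315 212 341 [330]
w3 [(array([234. , 288.6]), array([227, 242,  13,  83, 642], dtype=int32)), (array([323.5, 288.8]), array([318, 242,  14,  83, 704], dtype=int32))]
250 235 323 [321]
265 230 327 [320]
300 230 328 [319]
315 231 327 [318]
w5 [(array([228. , 287.3]), array([ 215,  245,   29,   83, 1552], dtype=int32)), (array([337.5, 287.2]), array([ 322,  244,   30,   84, 1595], dtype=int32))]
250 226 340 [330]
265 220 346 [329]
300 216 349 [323]
315 218 348 [336]
```

Both tabs span the same 136 px as at the start, so they are fully out. Now I'll lift, shut the fingers and move over the button.

Request:
jog_arm(deltas=[[0, 0, 20, 0, -1], [0, 0, 45, 0, -1], [0, 0, 65, 0, -1], [0, -10, 75, 0, 0], [-4, -30, 75, 0, 1], [-8, -55, 75, 0, 1], [-12, -75, 70, 0, 1], [-14, -81, 60, 0, 1], [-14, -81, 50, 0, 1], [-14, -81, 40, 0, 1], [-14, -81, 30, 0, 1], [-14, -81, 20, 0, 1], [-14, -81, 20, 0, 1], [-14, -81, 20, 0, 1]])

```text
time_s: 12.65
position: [0.6158, 0.0088, 0.1698]
tcp_rot: [[-0.806, 0.592, -0.001], [0.592, 0.806, 0.0], [0.001, -0.0, -1.0]]
force: [0.3, 1.3, -0.2]
width: 0.0001
grasp_force: 0.0
```

```bash
python3 look.py; python3 - <<'E'
from bench import grab_frame
import cv2,pickle
p=grab_frame("wrist")["pixels"];t=grab_frame("top");pickle.dump(t,open("T2.pkl","wb"))
q=cv2.resize(t["pixels"][90:200,190:310],None,fx=3.3,fy=3.3,interpolation=cv2.INTER_CUBIC)
import numpy as np
w=cv2.resize(p,None,fx=.7,fy=.7);H=max(w.shape[0],q.shape[0])
pad=lambda a:cv2.copyMakeBorder(a,0,H-a.shape[0],0,0,0)
cv2.imwrite("pics/w6.png",np.hstack([pad(w),pad(q)]))
E
```

```text
12.65 [0.6158 0.0088 0.1698] yaw 53.7 F [ 0.34  1.27 -0.21] M [0.004 0.034 0.02 ] w 0.0001 g 0.0 lat [0.47 1.22 0.21]
```

View pics/w6.png

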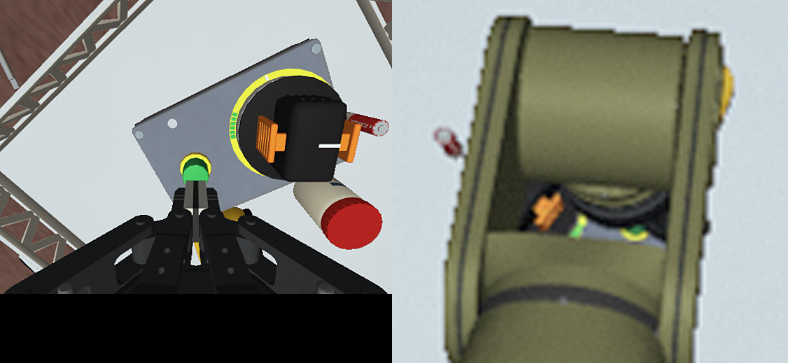

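The shut fingertips line up with the green button at (195,170) in the left half, and the bystanders are undisturbed. Next is the press.

Request:
jog_arm(deltas=[[0, 0, -10, 0, 1], [0, 0, -18, 0, 1], [0, 0, -21, 0, 1], [0, 0, -23, 0, 1], [0, 0, -25, 0, 1], [0, 0, -27, 0, 1], [0, 0, -28, 0, 1], [0, 0, -28, 0, 1], [0, 0, -28, 0, 1]])

```text
time_s: 13.65
position: [0.616, 0.0083, 0.1423]
tcp_rot: [[-0.806, 0.593, 0.001], [0.593, 0.806, -0.0], [-0.0, 0.0, -1.0]]
force: [-1.5, 0.0, 0.8]
width: -0.0001
grasp_force: 1.2
```

```bash
python3 look.py
```

```text
13.65 [0.616  0.0083 0.1423] yaw 53.66 F [-1.47  0.01  0.82] M [ 0.012  0.254 -0.001] w -0.0001 g 1.2 lat [ 1.19 -0.87 -0.82]
```

Request:
jog_arm(deltas=[[0, 0, -0.7, 0, 1], [0, 0, -1.4, 0, 1], [0, 0, -2, 0, 1], [0, 0, -2, 0, 1], [0, 0, -2, 0, 1]])

```text
time_s: 14.15
position: [0.6161, 0.0083, 0.1416]
tcp_rot: [[-0.806, 0.592, 0.0], [0.592, 0.806, -0.0], [-0.0, 0.0, -1.0]]
force: [-4.8, -0.3, 8.1]
width: -0.0
grasp_force: 4.4
```

```bash
python3 look.py
```

```text
14.15 [0.6161 0.0083 0.1416] yaw 53.67 F [-4.79 -0.34  8.09] M [-0.023  0.91  -0.066] w -0.0 g 4.4 lat [ 3.65 -3.11 -8.09]
```

Request:
jog_arm(deltas=[[0, 0, -0.7, 0, 1], [0, 0, -1.5, 0, 1], [0, 0, -1.5, 0, 1], [0, 0, -1.5, 0, 1]])

```text
time_s: 14.55
position: [0.6162, 0.0083, 0.1414]
tcp_rot: [[-0.806, 0.592, -0.0], [0.592, 0.806, -0.0], [-0.0, -0.0, -1.0]]
force: [-8.9, 0.5, 14.5]
width: -0.0003
grasp_force: 7.6
```

```bash
python3 look.py
```

```text
14.55 [0.6162 0.0083 0.1414] yaw 53.67 F [-8.87  0.54 14.46] M [0.072 1.53  0.003] w -0.0003 g 7.6 lat [  7.47  -4.83 -14.46]
```

The button has bottomed out: 14 N with no further travel. I'll lift away and check.

Request:
jog_arm(deltas=[[0, 0, 5, 0, 1], [0, 0, 20, 0, 1], [0, 0, 45, 0, 1], [0, 0, 75, 0, 1], [0, 0, 105, 0, 1], [0, 0, 135, 0, 1], [-5, 0, 150, 0, 1], [-5, 0, 150, 0, 1], [-5, 0, 150, 0, 1]])

```text
time_s: 15.45
position: [0.6103, 0.0084, 0.2878]
tcp_rot: [[-0.806, 0.593, -0.001], [0.593, 0.806, 0.0], [0.001, -0.0, -1.0]]
force: [-0.3, -0.6, 0.2]
width: -0.0002
grasp_force: 0.0
```

```bash
python3 look.py w7; python3 - <<'E'
from h import *
import pickle
s,f=pickle.load(open("w7.pkl","rb"));p=f["pixels"]
for lo,hi,n in(((5,150,100),(17,255,255),"or"),((40,90,60),(85,255,255),"gr"),((20,120,100),(35,255,255),"ye"),((0,150,100),(4,255,255),"jar")):
    for c,st in blobs(p,lo,hi,(0,0,560,420),50): print(n,c.round(1),st,wray(s,f,c,{"or":.098,"gr":.069,"ye":.058,"jar":.079}[n]).round(4))
E
```

```text
15.45 [0.6103 0.0084 0.2878] yaw 53.66 F [-0.31 -0.56  0.17] M [ 0.013  0.006 -0.011] w -0.0002 g 0.0 lat [-0.09 -0.64 -0.17]
or [344.6 165.3] [336 147  21  37 502] [0.6147 0.0697 0.098 ]
or [405.9 165.3] [398 148  17  36 418] [0.6439 0.1095 0.098 ]
gr [316.3 161.7] [314 154   6  16  67] [0.6045 0.0529 0.069 ]
gr [282.7 198.9] [272 187  23  24 417] [0.6146 0.0085 0.069 ]
gr [ 28.  272.9] [ 13 257  29  35 395] [ 0.5259 -0.2412  0.069 ]
ye [546.4  72.9] [526  43  34  62 649] [0.6604 0.2541 0.058 ]
ye [373.8 113.4] [346 107  63  28 330] [0.6014 0.1181 0.058 ]
ye [329.2 128.4] [316 113  30  35 234] [0.5888 0.0791 0.058 ]
ye [328.9 187.9] [315 169  44  37 250] [0.6344 0.0484 0.058 ]
ye [282.7 190.6] [269 183  29  23 176] [0.6105 0.0116 0.058 ]
ye [318.3 268.6] [ 283  246   58   59 1339] [ 0.6991 -0.0077  0.058 ]
jar [440.  153.6] [434 151  15   8  58] [0.6595 0.1421 0.079 ]
jar [424.8 247.1] [ 400  223   50   47 1750] [0.729  0.0897 0.079 ]
```

View pics/w7.png

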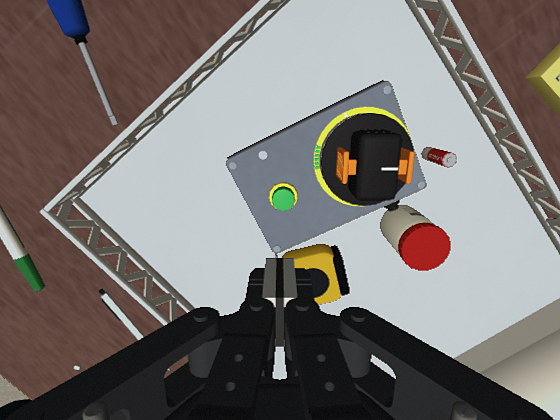

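The knob sits at 64° with its tabs out, the button is down, the bystanders are in place and the hand is clear. Handing in.

```bash
python3 -c "
from bench import ctrl
print(ctrl.finish_job())"
```

```text
the job is handed in; nothing more can be done
None
```

I turned the knob about 64° counter-clockwise to its stop (about 0.16 N m) and let go with both tabs fully out, then pushed the green button down to its end and moved the hand clear; the job is handed in, but no verdict came back.

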